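# Hang the cleaned-parts basket on the drip stand and cover the ultrasonic cleaner

### The job

The parts are clean and the ultrasonic cleaner is drained: lift the wire basket out of its tank and hang it by its handle on the hook of the drip stand, all three parts still in it and the hook in the peak of the handle. Then put the lid lying on the bench onto the cleaner, so that it lies flat with its lip down inside the tank. Set both down rather than drop them, and leave everything else on the bench where it is.

Things in the scene. Friction and masses are not known exactly. Their poses are not given: they have to be found in the camera images.
- cleaner: bench ultrasonic cleaner, fixed: steel housing 180 (x) x 225 (y) x 120 mm tall, grey control panel on its -x face; tank open at the top, in the middle: 145 (x) x 190 (y) x 65 mm deep, flat rim 17.5 mm wide. It stands left or right on the bench, the drip stand on the other side. Origin: centre of its underside; z up
- tank_mouth (a point): centre of the tank's mouth, level with the rim (120 mm above the bench); axes as the cleaner's
- stand: drip stand, fixed: shallow steel tray 190 x 180 x 14 mm, a 12 mm column 82 mm behind (+x of) its origin and an 8 mm bar that comes forward (to -x) from the column's top, dips to a saddle above the origin and turns up to a ball tip. Nothing of it is higher than 220 mm. Origin: on the bench under the saddle; z up
- hook_seat (a point): lowest point of the hook's saddle, on top of the bar, 200 mm above the bench; axes as the stand's. The ball tip is 21 mm in front (-x), its top 219 mm above the bench; the bar's crest behind, 36 to 56 mm to +x, 220 mm. The handle passes over the tip from the -x side, the hook going through the arch under it, and comes down into the saddle
- basket: loose steel wire basket 105 (x) x 155 (y) x 45 mm deep, standing in the tank 55 mm above the bench; 0.2 kg plus 0.16 kg of parts. A rigid wire arch stands in its y-z plane, from the middles of the short sides up to a level bar 104 mm above its underside (y = -48 to 48 mm) with a black sleeve each side of a peak. Origin: centre of its underside; z up; symmetric by half a turn
- handle_peak (a point): centre of the 6 mm wire at the handle's peak, 114 mm above the basket's underside, 10 mm above the level bar; the peak is an upturned V 24 mm wide that takes the hook. When hung it lies about 3 mm above hook_seat
- sleeve_left (a point): middle of the black sleeve (10 mm diameter, 32 mm long) at y = +32 mm of the basket, 104 mm above its underside; it runs along the basket's y: pinch it from above, fingers closing along the basket's x
- sleeve_right (a point): the same on the other sleeve, at y = -32 mm
- bush_a: steel bush in the basket, 28 mm in diameter, 18 mm tall; origin: centre of its underside
- bush_b: the same, second bush
- flange: aluminium flanged pin in the basket, flange 32 mm in diameter, 26 mm tall; origin: centre of its underside
- lid: loose steel lid, 0.3 kg, lying right way up on the bench: plate 160 (x) x 205 (y) x 4 mm, top 12 mm above the origin; under it an 8 mm deep lip 135 x 180 mm that enters the tank (5 mm play each side) while the plate rests on the rim, the origin then 112 mm above the bench. Black bridge handle on top. Origin: centre of the lip's lower edge; z up; symmetric by half a turn
- lid_grip (a point): centre of the handle's bar, 38 mm above the lid's origin (26 mm above the plate); the bar is 14 (x) x 90 (y) x 14 (z) mm, along the lid's y; pinch it from above with fingers closing along the lid's x
- micrometer: outside micrometer lying flat, C-frame about 84 mm wide and 14 mm thick, 170 mm long; bystander
- caliper: digital caliper lying flat, 225 mm long, 12 mm thick; bystander
- ring_gauge: dark steel setting ring, 62 mm outside, 20 mm tall; bystander
- v_block: steel V-block 50 x 60 x 47 mm; bystander
- loupe: small black stand magnifier, 44 mm in diameter, 50 mm tall; bystander
- wash_bottle: white plastic bottle, 52 mm in diameter, 130 mm tall; bystander
Things that resemble listed ones, but are neither listed nor needed, are in the scene too. What is shaped like the basket but red is not meant.

How it is judged:
By the outcome, as a careful person would: the job done as asked, in the order asked, and still so for the second after the job is handed in, with the robot touching nothing.
It also fails if it takes over 69 s, if anything falls off the work surface, if the arm or the gripper's body presses on something with over 40 N, if the wrist force passes 120 N, or if a joint passes its speed limit or range.

### The arm

A 6-joint arm with a two-finger parallel gripper is mounted at the origin on the work surface. World frame = base frame: x ahead of the robot, y to its left, z up, the work surface at z = 0. Lengths are in mm, angles in degrees, forces in N, time in s.
With the tool pointing down it reaches from about 250 to 725 mm from the base axis. Payload 9.7 kg.
Tool frame: the origin (TCP) lies midway between the tips of the shut fingers; the grasp point (between the pads) lies 19 mm behind it; z points along the fingers, y is the line along which they close (so a half turn about z gives the same grasp; the last joint's range is limited). The gripper opens to 85 mm and grips with 20 to 120 N. Pads are 22 mm wide; open, the fingers measure 114 mm over their backs; the gripper's body (76 mm by 85 mm) begins 54 mm behind the grasp point. The pads swing forward as they close: fully open they stand 13 mm farther back than shut.
Start: joints at [-76.948, 4.979, 10.078, 95.1, 0, 90], TCP at [124.207, -535.789, 231.284] pointing down, gripper open.
Joint ranges: [-179.16, 179.16], [-48.56, 103.87], [-65.8, 70.77], [-126.05, 130.52], [-82.76, 87.17], [-180, 180]. Speed limits (degrees/s): [127.2, 127.2, 147.25, 180, 180, 180].

### API

Orientations are given as [roll, pitch, yaw] about the fixed x, y, z axes, in that order (R = Rz(yaw) Ry(pitch) Rx(roll)).
In Python, from bench import * gives the robot as it stands.
- The arm moves only by the shell command python3 -m crank 'ROWS' [FORCE]. ROWS is a JSON object of lists of equal length, an entry for each row: "rot": the turn, a rotation vector about the tool's x, y, z in units of 6 degrees (1.0 is 6 degrees), a list of three; "linear": the shift along the tool's x, y, z in units of 25 mm (1.0 is 25 mm), a list of three; "jaw": the gripper's target within -1 to 1 (shut at 1, half-way at 0, fully open at -1). A call has exactly 5 rows; each row shifts and turns the commanded pose from where the row before left it, along the tool's axes as they then stand; what a row does not reach is not made up. A row lasts 1/12 s, in which the tool goes at most 41.7 mm and 7.16 degrees, less where a joint would pass 70% of its speed; a pose out of reach is approached as far as the arm can. A call is refused whole if a number of a shift passes 1 or a number of a turn 1, either way. A call with a gripper value outside its range is refused whole. The fingers move at their own pace and stop on an object; FORCE is the grip in N (left out, the last holds). Time passes only in rows, so rows that do not move let the fingers close, or fill a call up. It gives the time, the measured TCP pose, the force and the opening at its end, in the units of the state.
- observe(): the state, without advancing time (a new reading comes with each control period).
- snapshot(name): name is "scene" or "top" or "wrist"; returns a dict with "frame" (480x640x3 uint8, red, green, blue), "depth" (480x640 float32, mm along the optical axis (not along the pixel's ray), 0 where there is no reading), "intrinsics" (3x3 intrinsics, pixels), "R" (3x3) and "t" (3): a world point X has camera coordinates R X + t; the wrist camera has in their place "hand_eye" (4x4, takes a point from camera to tool coordinates, whose origin is the TCP and whose axes are the flange's). Camera axes: x right, y down, z forward; pixel columns grow to the right and rows downward; lengths in mm; the calibration is good to about 2 mm. A picture is of the moment at which its call begins: read the wrist's pose just before it.
- hand_in(): hands the job in, once; it reports no verdict.
The state is a dict: "time": time; "joint_pos": joint angles; "joint_velocities": joint speeds; "joint_efforts": joint torques, N m; "tool_pos": TCP position; "tcp_rot": TCP orientation; "wrist_force": force on the tool from outside, world axes, zero at the start; "torque": the same for the moment, N m; "opening": finger opening in mm.
Only numpy, scipy, OpenCV 4.12 (cv2) and the standard library are available. Lean on these libraries where they do the work, as an engineer would, in place of code of your own. Each camera call takes 0.05 s, during which the arm holds its last target. There are 200 camera calls.

## Working session

There is one attempt and no reset: what is moved stays moved. The work goes in short steps, Python scripts to look and compute and a shell command to move; the robot and the scene stay as the last step left them, time stands still between calls to the robot, and variables do not carry over. Pictures are saved under pics/ and viewed, on a budget of 10 in all, crops included, one or two more only if the job needs it, and the job is handed in when it is done.

```bash
ls; mkdir -p pics
cat > h.py <<'E'
from bench import *
import numpy as np, cv2
from scipy.spatial.transform import Rotation as Ro
def snap(n):
    o=observe(); s=snapshot(n)
    if n=="wrist":
        T=np.eye(4);T[:3,:3]=Ro.from_euler('xyz',o["tcp_rot"],degrees=True).as_matrix();T[:3,3]=o["tool_pos"]
        W=T@np.array(s["hand_eye"])
    else:
        W=np.eye(4);R=np.array(s["R"]);W[:3,:3]=R.T;W[:3,3]=-R.T@np.array(s["t"])
    s["W"]=W; return s
def save(s,name): 
    cv2.imwrite("pics/%s.png"%name,s["frame"][:,:,::-1]); np.savez("%s.npz"%name,**{k:np.array(s[k]) for k in("frame","depth","intrinsics","W")})
def load(name): return dict(np.load(name+".npz"))
def pt(s,u,v,z=None):
    "world of pixel from depth, or on plane z"
    K=s["intrinsics"];r=np.array([(u-K[0,2])/K[0,0],(v-K[1,2])/K[1,1],1]);W=s["W"]
    if z is None: d=s["depth"][int(round(v)),int(round(u))]
    else: d=(z-W[2,3])/(W[:3,:3]@r)[2]
    return W[:3,:3]@(r*d)+W[:3,3]
def cloud(s):
    K=s["intrinsics"];v,u=np.mgrid[:480,:640];d=s["depth"]
    P=np.stack([(u-K[0,2])/K[0,0]*d,(v-K[1,2])/K[1,1]*d,d],-1)@s["W"][:3,:3].T+s["W"][:3,3]
    P[d==0]=np.nan; return P
E
python3 - <<'E'
from h import *
o=observe();print(o)
for n in("scene","top"): 
    s=snap(n);save(s,n+"0");print(s["W"].round(2).tolist(),np.array(s["intrinsics"]).tolist())
E
```

```text
pics
{'time': 0.0, 'joint_pos': array([-7.69475437e+01,  5.01220617e+00,  1.00325656e+01,  9.50996222e+01,
        2.19995586e-03,  8.99992544e+01]), 'joint_velocities': array([ 0.12445718,  0.09971454,  0.05992981,  0.08480176, -0.04530908,
        0.05236771]), 'joint_efforts': array([-1.20888686e-03, -5.20382452e+01,  4.64809656e+01,  1.58499100e-02,
       -2.31670047e-04, -1.49724201e-05]), 'tool_pos': array([ 124.17012428, -535.5537678 ,  230.55554729]), 'tcp_rot': array([-1.79920737e+02, -2.20098515e-03,  1.30531988e+01]), 'wrist_force': array([ 0.15004288, -0.26329795, -0.72972403]), 'torque': array([-0.02847607,  0.06315787,  0.03200474]), 'opening': 85.04591483794204}
[[0.85, 0.29, -0.44, 995.18], [0.52, -0.46, 0.72, -787.15], [0.0, -0.84, -0.54, 716.13], [0.0, 0.0, 0.0, 1.0]] [[527.3878866699845, 0.0, 318.4078476449048], [0.0, 527.3878866699845, 232.99455910238078], [0.0, 0.0, 1.0]]
[[0.1, -0.97, 0.21, 269.09], [-1.0, -0.09, 0.02, -15.07], [-0.0, -0.21, -0.98, 1293.87], [0.0, 0.0, 0.0, 1.0]] [[475.38582275921914, 0.0, 316.8415547310819], [0.0, 475.38582275921914, 238.2755226942204], [0.0, 0.0, 1.0]]
```

View pics/top0.png

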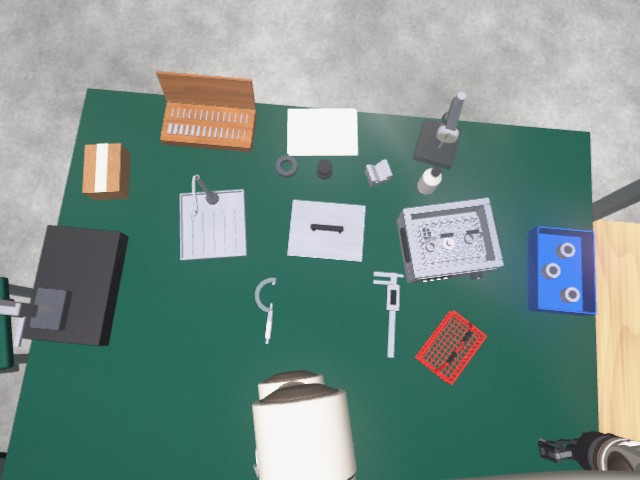

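View pics/scene0.png

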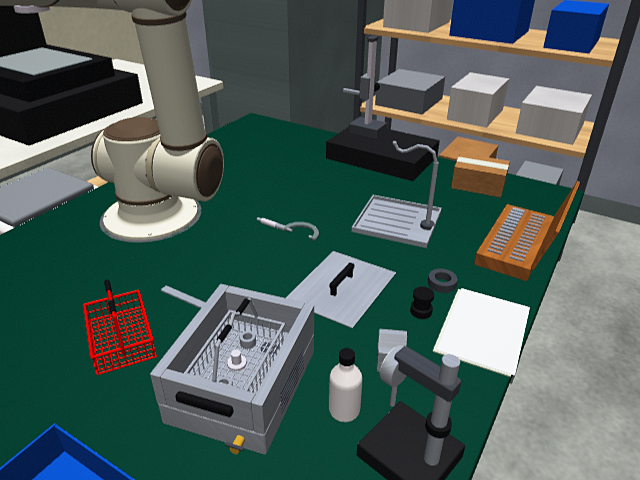

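Top picture: the cleaner is at (448,240) with the grey wire basket inside, sleeves at about (447,235) and (473,233). The lid is at (327,230), the stand tray at (212,225), and the hook bar runs (195,180)→(193,213). There are two basket candidates: the grey one in the tank (448,240), and the red one on the bench (452,347), which the task excludes. I'll measure next and confirm with a crop.

Run:
```python
from h import *
s=load("top0");P=cloud(s);f=s["frame"].astype(int)
def rect(m,n):
    m=m.astype(np.uint8);k,l,st,c=cv2.connectedComponentsWithStats(m)
    i=1+np.argmax(st[1:,4]);Q=P[l==i]
    (c,sz,a)=cv2.minAreaRect(Q[:,:2].astype(np.float32)); print(n,np.round(c,1),np.round(sz,1),round(a,2),"z",np.nanmedian(Q[:,2]).round(1),len(Q))
v,u=np.mgrid[:480,:640]
box=lambda a,b,c,d:(u>a)&(u<b)&(v>c)&(v<d)
Z=P[...,2]
rect(box(390,510,190,290)&(abs(Z-120)<10),"cleaner")
rect(box(280,372,195,268)&(f.min(-1)>110),"lid")
rect(box(170,255,180,268)&(Z>5)&(Z<25)&(f.min(-1)>100),"tray")
print("hook cloud");m=box(160,225,165,225)&(Z>150);Q=P[m];print(Q[np.argsort(Q[:,0])][::4].round(0).tolist())
m=box(405,500,200,280)&(f.max(-1)<70)&(Z>130);
k,l,st,c=cv2.connectedComponentsWithStats(m.astype(np.uint8))
for i in range(1,k):
    if st[i,4]>5: print("dark",c[i].round(1),st[i,4],np.nanmean(P[l==i],0).round(1))
for n,b in(("lidh",(305,350,215,240)),):
    m=box(*b)&(f.max(-1)<70);Q=P[m];print(n,cv2.minAreaRect(Q[:,:2].astype(np.float32)),np.nanmedian(Q,0))
im=s["frame"][:,:,::-1]
a=cv2.resize(im[195:285,390:510],None,fx=6,fy=6,interpolation=2)[:540]
b=cv2.resize(cv2.imread("pics/scene0.png")[280:440,145:325],(0,0),fx=3,fy=3)
cv2.imwrite("pics/crop1.png",cv2.resize(a,(720,540)))
```

```text
cleaner [ 563.2 -328. ] [181.2 226.6] 13.18 z 119.4 2168
lid [ 5.687e+02 -2.000e-01] [239.7 124.5] 33.84 z 11.6 4080
tray [564.4 309.2] [195.9 181.9] 9.63 z 9.3 1089
hook cloud
[[533.0, 307.0, 215.0], [534.0, 300.0, 213.0], [536.0, 303.0, 222.0], [540.0, 308.0, 216.0], [542.0, 302.0, 203.0], [546.0, 305.0, 203.0], [551.0, 308.0, 204.0], [555.0, 308.0, 197.0], [558.0, 305.0, 198.0], [561.0, 310.0, 201.0], [564.0, 308.0, 200.0], [567.0, 306.0, 201.0], [569.0, 312.0, 206.0], [572.0, 313.0, 207.0], [574.0, 310.0, 208.0], [576.0, 310.0, 210.0], [579.0, 308.0, 209.0], [582.0, 315.0, 213.0], [584.0, 309.0, 208.0], [587.0, 310.0, 208.0], [588.0, 309.0, 212.0], [590.0, 310.0, 220.0], [593.0, 311.0, 218.0], [596.0, 315.0, 223.0], [601.0, 312.0, 219.0], [604.0, 313.0, 217.0], [607.0, 317.0, 220.0], [611.0, 314.0, 217.0], [614.0, 319.0, 215.0], [617.0, 316.0, 219.0], [621.0, 321.0, 214.0], [625.0, 319.0, 212.0], [628.0, 318.0, 210.0], [632.0, 323.0, 155.0], [632.0, 318.0, 162.0], [633.0, 320.0, 175.0], [634.0, 317.0, 188.0], [634.0, 320.0, 178.0], [635.0, 321.0, 162.0], [636.0, 317.0, 189.0], [637.0, 315.0, 156.0], [640.0, 318.0, 178.0], [642.0, 319.0, 186.0]]
lidh ((570.3740234375, -10.24911880493164), (2.9739670753479004, 73.61221313476562), 0.7574682235717773) [569.66186909  23.70432852  39.54840096]
```

View pics/crop1.png

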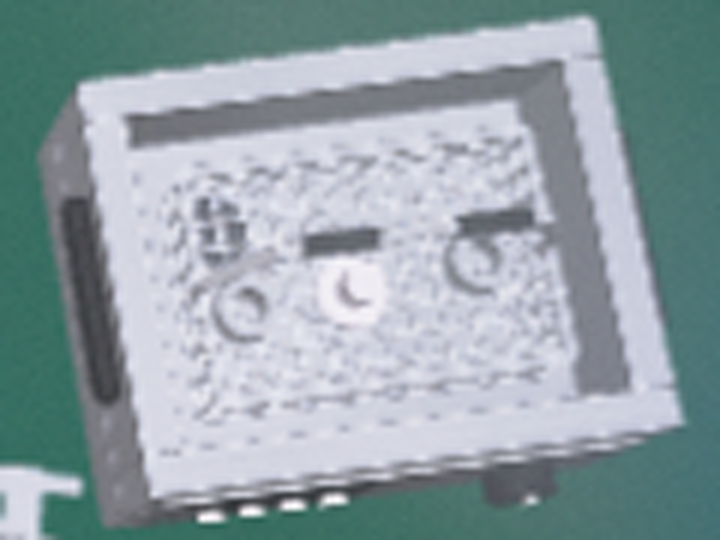

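The crop shows the grey basket in the tank: sleeves at crop (341,240) and (497,219), i.e. pixels (446.8,235) and (472.8,231.5). The bushes are at (240,310) and (475,265) and the flange at (352,292). The panel with its knobs faces the robot. This is the basket meant, since the other one is red. Next I work out the lid and basket numbers.

```bash
cat >> h.py <<'E'
def go(x,y,z,yaw):
    o=observe();R=Ro.from_euler('xyz',o["tcp_rot"],degrees=True)
    D=Ro.from_euler('xyz',[180,0,yaw],degrees=True)
    rv=(R.inv()*D).as_rotvec(degrees=True)/6
    d=np.array([x,y,z])-o["tool_pos"]
    print("t",round(o["time"],2),"rot first",rv.round(2),"then shift",(D.inv().apply(d)/25).round(2),"| shift in present axes",(R.inv().apply(d)/25).round(2))
def st():
    o=observe();print("t%.2f"%o["time"],o["tool_pos"].round(1),o["tcp_rot"].round(2),"F",o["wrist_force"].round(1),"op",round(o["opening"],1),"j",o["joint_pos"].round(1))
E
python3 - <<'E'
from h import *
s=load("top0");f=s["frame"].astype(int)
a,b=pt(s,446.8,235,164),pt(s,472.8,231.5,164);c=(a+b)/2;d=a-b
print("sleeves",a,b,"c",c,"yaw",np.degrees(np.arctan2(-d[0],d[1])))
P=cloud(s)
m=np.zeros((480,640),np.uint8);m[195:268,283:372]=1
sat=f.max(-1)-f.min(-1); M=((m>0)&(sat<45)&(f.min(-1)>100)).astype(np.uint8)
M=cv2.morphologyEx(M,cv2.MORPH_OPEN,np.ones((3,3)));k,l,stt,cc=cv2.connectedComponentsWithStats(M);i=1+np.argmax(stt[1:,4])
Q=np.array([pt(s,u,v,12)[:2] for v,u in np.argwhere(l==i)],np.float32);print("lid",cv2.minAreaRect(Q))
M=((m>0)&(f.max(-1)<75)).astype(np.uint8);Q=np.array([pt(s,u,v,40)[:2] for v,u in np.argwhere(M>0)],np.float32);print("grip",cv2.minAreaRect(Q),Q.mean(0))
w=snap("wrist");print(np.array(snapshot("wrist")["hand_eye"]).round(2).tolist(),w["intrinsics"][0])
go(563,-328,330,-77)
E
python3 -m crank '{"rot":[[0,0,1],[0,0,1],[0,0,1],[0,0,1],[0,0,1]],"linear":[[0,0,-1],[0,0,-1],[0,0,-1],[0,0,-1],[0,0,0]],"jaw":[-1,-1,-1,-1,-1]}'
python3 -c "
from h import *;st();go(563,-328,330,-77)"
```

```text
sleeves [ 554.69287526 -303.71723558  164.        ] [ 569.51081002 -366.50658491  164.        ] c [ 562.10184264 -335.11191025  164.        ] yaw 13.278532322696114
lid ((576.7813110351562, -10.219856262207031), (162.21621704101562, 207.25640869140625), 0.5067934989929199)
grip ((575.2767333984375, -11.121208190917969), (13.068587303161621, 80.95805358886719), 0.954041600227356) [574.00104   -8.021145]
[[0.0, -0.96, -0.29, 73.57], [1.0, 0.0, 0.0, 0.98], [-0.0, -0.29, 0.96, -143.87], [0.0, 0.0, 0.0, 1.0]] [373.32660949   0.         315.03104193]
t 0.2 rot first [-1.000e-02  1.000e-02  1.501e+01] then shift [ -4.14 -18.97  -3.97] | shift in present axes [18.98 -4.13 -3.96]
time: 0.62
tool_pos: [124.3, -536.2, 336.0]
tcp_rot: [179.7, -0.2, -17.2]
wrist_force: [0.8, 0.2, 0.1]
opening: 85.6
t0.62 [ 124.3 -536.2  336. ] [ 1.7972e+02 -1.6000e-01 -1.7240e+01] F [0.8 0.2 0.1] op 85.6 j [-76.9   8.7  26.2 107.1  -0.  120.3]
t 0.62 rot first [ 0.03 -0.05  9.96] then shift [ -4.17 -18.97   0.24] | shift in present axes [ 14.29 -13.16   0.22]
```

```bash
for i in 1 2 3 4; do python3 -m crank '{"rot":[[0,0,-1],[0,0,-1],[0,0,-1],[0,0,-1],[0,0,-1]],"linear":[[0,0,0],[0,0,0],[0,0,0],[0,0,0],[0,0,0]],"jaw":[-1,-1,-1,-1,-1]}'|grep rot; done
python3 -c "
from h import *;st();go(560,-320,310,103.2)"
```

```text
tcp_rot: [-180.0, 0.0, 13.3]
tcp_rot: [-180.0, -0.0, 43.3]
tcp_rot: [-180.0, -0.0, 73.3]
tcp_rot: [180.0, -0.0, 103.3]
t2.28 [ 124.2 -535.8  331.1] [ 1.8000e+02 -2.0000e-02  1.0335e+02] F [-0.6 -0.4 -0.8] op 85.3 j [-76.9   8.8  25.7 106.9   0.   -0.3]
t 2.28 rot first [ 0.   -0.    0.02] then shift [ 4.42 18.94  0.84] | shift in present axes [ 4.37 18.95  0.85]
```

```bash
for i in 1 2 3 4; do python3 -m crank '{"rot":[[0,0,0],[0,0,0],[0,0,0],[0,0,0],[0,0,0]],"linear":[[0.22,0.95,0.04],[0.22,0.95,0.04],[0.22,0.95,0.04],[0.22,0.95,0.04],[0.22,0.95,0.04]],"jaw":[-1,-1,-1,-1,-1]}'|grep pos; done
python3 -m crank '{"rot":[[0,0,0],[0,0,0],[0,0,0],[0,0,0],[0,0,0]],"linear":[[0,0,0],[0,0,0],[0,0,0],[0,0,0],[0,0,0]],"jaw":[-1,-1,-1,-1,-1]}'
python3 -c "
from h import *;st();s=snap('wrist');save(s,'w1')"
```

```text
tool_pos: [234.5, -481.6, 326.1]
tool_pos: [344.1, -427.8, 321.1]
tool_pos: [453.7, -374.3, 316.1]
tool_pos: [563.1, -320.7, 311.0]
time: 4.37
tool_pos: [561.4, -321.9, 311.7]
tcp_rot: [180.0, 0.0, 103.0]
wrist_force: [0.3, -0.1, 0.2]
opening: 85.9
t4.37 [ 561.4 -321.9  311.7] [1.7998e+02 2.0000e-02 1.0299e+02] F [ 0.3 -0.1  0.2] op 85.9 j [-29.8  23.1  41.1 108.   -0.   47.2]
```

View pics/w1.png

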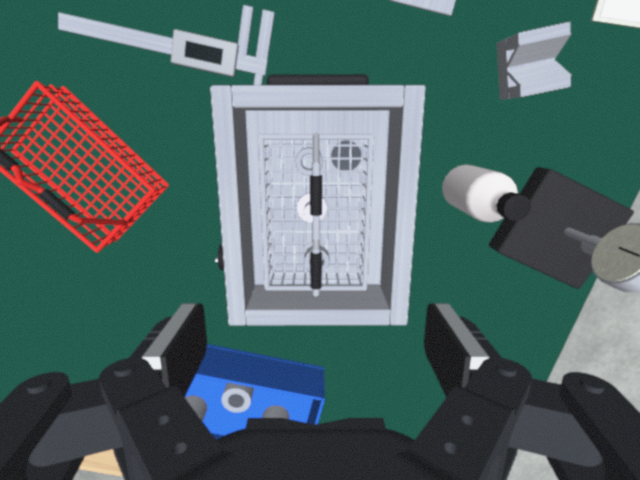

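The wrist view shows left sleeve at (316,195), right sleeve at (316,270), peak at about (317,232). The handle is vertical in the picture, so it is aligned with the tool.

Run:
```python
from h import *
s=load("w1");f=s["frame"].astype(int)
m=np.zeros((480,640),bool);m[170:292,300:332]=1
M=(m&(f.max(-1)<50)).astype(np.uint8);k,l,stt,cc=cv2.connectedComponentsWithStats(M)
c=[cc[i] for i in range(1,k) if stt[i,4]>60];print(c)
a,b=[pt(s,*x,159) for x in c[:2]];d=a-b;print(a,b,(a+b)/2,np.hypot(*d[:2]),"yaw",np.degrees(np.arctan2(-d[0],d[1])))
print(pt(s,*c[0]),pt(s,*c[1]))
go(a[0],a[1],170,103.0)
go(a[0],a[1],140,103.0)
```

```text
[]Traceback (most recent call last):
  File "<stdin>", line 6, in <module>
ValueError: not enough values to unpack (expected 2, got 0)
```

Run:
```python
from h import *
s=load("w1");f=s["frame"].astype(int)
print(f[195,306:326].max(-1))
m=np.zeros((480,640),bool);m[170:292,303:330]=1
M=(m&(f.max(-1)<90)).astype(np.uint8);k,l,stt,cc=cv2.connectedComponentsWithStats(M)
print(stt[1:].tolist())
c=[cc[i] for i in range(1,k) if stt[i,4]>150];print(c)
a,b=[pt(s,*x,159) for x in c[:2]];d=a-b;print(a,b,(a+b)/2,np.hypot(*d[:2]),"yaw",np.degrees(np.arctan2(-d[0],d[1])))
print(pt(s,*c[0]),pt(s,*c[1]))
go(a[0],a[1],140,103.0)
```

```text
[236 239 235 208 121  53  44  52  54  56  59  56  46  47  50  94 160 200
 211 204]
[[310, 176, 12, 39, 389], [310, 253, 12, 36, 349]]
[array([315.54498715, 195.03856041]), array([315.57593123, 270.33524355])]
[ 557.24496951 -302.44236686  159.        ] [ 571.88852615 -365.44193472  159.        ] [ 564.56674783 -333.94215079  159.        ] 64.67904839106409 yaw 13.085417012918636
[ 556.99361217 -301.39540073  165.04398913] [ 571.28789604 -362.89551038  165.60308984]
t 4.42 rot first [ 0.  0. -0.] then shift [0.79 0.01 6.87] | shift in present axes [0.8  0.01 6.87]
```

```bash
Z='[0,0,0],[0,0,0],[0,0,0],[0,0,0],[0,0,0]'
python3 -m crank '{"rot":[[0,0,0],[0,0,0],[0,0,0],[0,0,0],[0,0,0]],"linear":[[0.4,0,0.6],[0.39,0,0.8],[0,0,0.8],[0,0,0.8],[0,0,0.8]],"jaw":[-1,-1,-1,-1,-1]}'
python3 -m crank '{"rot":[[0,0,0],[0,0,0],[0,0,0],[0,0,0],[0,0,0]],"linear":[[0,0,0.8],[0,0,0.8],[0,0,0.8],[0,0,0.67],[0,0,0]],"jaw":[-1,-1,-1,-1,-1]}'
python3 -m crank '{"rot":[[0,0,0],[0,0,0],[0,0,0],[0,0,0],[0,0,0]],"linear":[[0,0,0],[0,0,0],[0,0,0],[0,0,0],[0,0,0]],"jaw":[0,0.5,0.7,0.9,0.9]}' 90
python3 -m crank '{"rot":[[0,0,0],[0,0,0],[0,0,0],[0,0,0],[0,0,0]],"linear":[[0,0,0],[0,0,0],[0,0,0],[0,0,0],[0,0,0]],"jaw":[1,1,1,1,1]}' 90
python3 -c "
from h import *;st()"
```

```text
time: 4.83
tool_pos: [557.1, -302.3, 215.9]
tcp_rot: [180.0, 0.0, 103.0]
wrist_force: [0.2, 0.7, -0.0]
opening: 85.5
time: 5.25
tool_pos: [555.8, -301.8, 136.0]
tcp_rot: [-179.8, -0.2, 103.0]
wrist_force: [-0.5, 0.9, -1.0]
opening: 85.4
time: 5.67
tool_pos: [558.0, -302.4, 140.5]
tcp_rot: [179.9, 0.1, 103.0]
wrist_force: [-0.2, 0.5, 0.8]
opening: 25.2
time: 6.08
tool_pos: [557.5, -302.3, 140.1]
tcp_rot: [180.0, 0.0, 103.0]
wrist_force: [-3.2, -0.5, 5.7]
opening: 6.7
t6.08 [ 557.5 -302.3  140.1] [1.7999e+02 3.0000e-02 1.0304e+02] F [-3.2 -0.5  5.7] op 6.7 j [-28.5  15.7  12.3  86.5  -0.   48.5]
```

```bash
python3 -m crank '{"rot":[[0,0,0],[0,0,0],[0,0,0],[0,0,0],[0,0,0]],"linear":[[0,0,0],[0,0,0],[0,0,0],[0,0,0],[0,0,0]],"jaw":[1,1,1,1,1]}' 90
python3 -c "
from h import *;st();s=snap('wrist');save(s,'w2')"
```

```text
time: 6.5
tool_pos: [557.5, -302.3, 140.1]
tcp_rot: [180.0, 0.0, 103.0]
wrist_force: [-2.7, -0.9, 6.3]
opening: 7.0
t6.50 [ 557.5 -302.3  140.1] [1.7999e+02 3.0000e-02 1.0304e+02] F [-2.7 -0.9  6.3] op 7.0 j [-28.5  15.7  12.3  86.5  -0.   48.5]
```

View pics/w2.png

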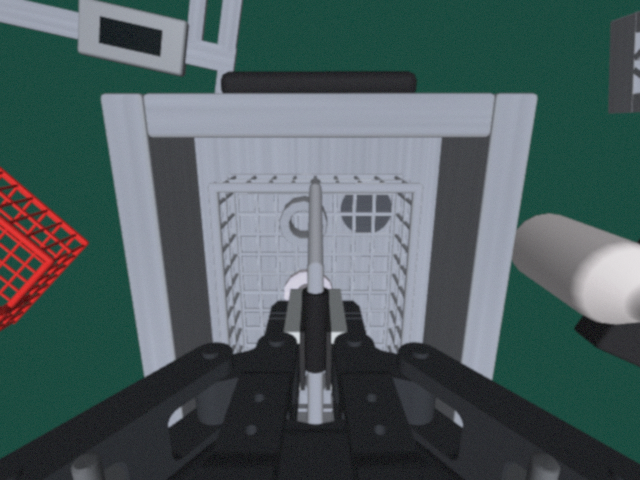

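The wrist view shows the sleeve held between both pads at (315,315), with the handle vertical. I lift it a little and check the weight, and make a hook crop from both fixed cameras.

```bash
python3 -m crank '{"rot":[[0,0,0],[0,0,0],[0,0,0],[0,0,0],[0,0,0]],"linear":[[0,0,-0.15],[0,0,-0.3],[0,0,-0.4],[0,0,-0.4],[0,0,-0.4]],"jaw":[1,1,1,1,1]}' 90
python3 -m crank '{"rot":[[0,0,0],[0,0,0],[0,0,0],[0,0,0],[0,0,0]],"linear":[[0,0,-0.4],[0,0,-0.4],[0,0,-0.4],[0,0,-0.4],[0,0,-0.4]],"jaw":[1,1,1,1,1]}' 90
python3 - <<'E'
from h import *
st()
a=cv2.imread("pics/top0.png")[165:265,170:255];b=cv2.imread("pics/scene0.png")[130:250,345:445]
a=cv2.resize(a,None,fx=4.5,fy=4.5,interpolation=2);b=cv2.resize(b,None,fx=4,fy=4,interpolation=2)
o=np.zeros((480,800,3),np.uint8);o[:450,:382]=a[:450,:382];o[:480,400:800]=b;cv2.imwrite("pics/hook.png",o)
E
```

```text
time: 6.97
tool_pos: [557.8, -302.1, 182.0]
tcp_rot: [180.0, 0.0, 103.1]
wrist_force: [-0.3, -0.2, -2.8]
opening: 7.0
time: 7.38
tool_pos: [557.7, -302.1, 231.9]
tcp_rot: [180.0, 0.0, 103.1]
wrist_force: [1.2, -0.3, -2.4]
opening: 7.0
t7.38 [ 557.7 -302.1  231.9] [1.7999e+02 1.0000e-02 1.0305e+02] F [ 1.2 -0.3 -2.4] op 7.0 j [-28.4  17.1  24.2  97.1  -0.   48.5]
```

View pics/hook.png

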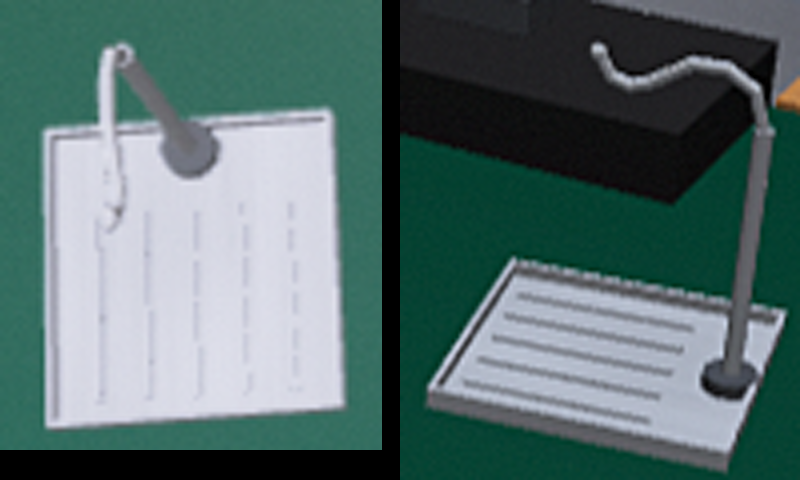

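Hook crop: in the top view the ball tip is at crop (112,218), the column top at (121,52) and the column foot at (190,152). In the scene view the tip is at (599,48), the saddle at (632,84) and the column foot at (729,378).

Run:
```python
from h import *
t=load("top0");s=load("scene0")
T=lambda u,v:(170+u/4.5,165+v/4.5); S=lambda u,v:(345+(u-400)/4,130+v/4)
def ray(c,u,v):
    a=pt(c,u,v,0);o=c["W"][:3,3];return o,(a-o)/np.linalg.norm(a-o)
def tri(p,q):
    o,d=ray(t,*T(*p));e,g=ray(s,*S(*q));k=np.linalg.lstsq(np.c_[d,-g],e-o,rcond=None)[0]
    x,y=o+k[0]*d,e+k[1]*g;return ((x+y)/2).round(1),np.linalg.norm(x-y).round(1)
print("tip",tri((112,218),(599,48)), pt(t,*T(112,218),213),pt(s,*S(599,48),213))
print("saddle scene",pt(s,*S(632,84),198))
print("coltop top",pt(t,*T(121,52),208))
print("foot",tri((190,152),(729,378)),pt(s,*S(729,378),18),pt(t,*T(190,152),20))
C=lambda P,z:np.array([pt(t,*T(*p),z)[:2] for p in P],np.float32)
c=C([(45,128),(330,110),(345,408),(48,427)],14);print("tray",cv2.minAreaRect(c))
```

```text
tip (array([539.4, 301.8, 217.1]), np.float64(5.9)) [537.81333286 301.30357518 213.        ] [537.13569392 314.4035892  213.        ]
saddle scene [562.68129947 308.43569856 198.        ]
coltop top [630.64373436 311.84161801 208.        ]
foot (array([638.8, 320.8,   9. ]), np.float64(7.0)) [645.49891995 310.2913976   18.        ] [632.4769322  315.93377034  20.        ]
tray ((561.705810546875, 305.28985595703125), (191.4062957763672, 180.2736358642578), 9.587692260742188)
```

```bash
python3 -c "
from h import *;go(433,316,250,99.6)"
```

```text
t 7.38 rot first [0.   0.   0.58] then shift [25.21 -0.79 -0.72] | shift in present axes [25.21  0.73 -0.73]
```

```bash
python3 -m crank '{"rot":[[0,0,0.1],[0,0,0.12],[0,0,0.12],[0,0,0.12],[0,0,0.12]],"linear":[[0.1,0,-0.15],[0.2,0,-0.2],[0.3,0,-0.17],[0.4,0,-0.1],[0.5,0,-0.1]],"jaw":[1,1,1,1,1]}' 90
for i in 1 2 3 4 5 6 7; do python3 -m crank '{"rot":[[0,0,0],[0,0,0],[0,0,0],[0,0,0],[0,0,0]],"linear":[[0.6,-0.0225,0],[0.6,-0.0225,0],[0.6,-0.0225,0],[0.6,-0.0225,0],[0.6,-0.0225,0]],"jaw":[1,1,1,1,1]}' 90 | grep -E "pos|force"; done
python3 -m crank '{"rot":[[0,0,0],[0,0,0],[0,0,0],[0,0,0],[0,0,0]],"linear":[[0.6,0,0],[0.6,0,0],[0.5,0,0],[0.4,0,0],[0.3,0,0]],"jaw":[1,1,1,1,1]}' 90
python3 -m crank '{"rot":[[0,0,0],[0,0,0],[0,0,0],[0,0,0],[0,0,0]],"linear":[[0.2,0,0],[0.1,0,0],[0,0,0],[0,0,0],[0,0,0]],"jaw":[1,1,1,1,1]}' 90
python3 -c "
from h import *;st();s=snap('wrist');save(s,'w3');go(433,316,250,99.6)"
```

```text
time: 7.8
tool_pos: [550.0, -264.7, 248.7]
tcp_rot: [-180.0, -0.0, 99.5]
wrist_force: [0.2, -0.5, -2.5]
opening: 7.3
tool_pos: [534.6, -190.4, 248.7]
wrist_force: [-0.4, -0.2, -3.8]
tool_pos: [519.5, -116.9, 248.8]
wrist_force: [-0.4, 0.3, -3.0]
tool_pos: [504.1, -43.5, 248.8]
wrist_force: [0.3, -0.2, -3.4]
tool_pos: [488.8, 30.0, 248.8]
wrist_force: [0.6, -0.2, -3.3]
tool_pos: [473.4, 103.4, 248.9]
wrist_force: [0.8, -0.7, -2.9]
tool_pos: [458.1, 176.8, 248.8]
wrist_force: [0.4, -0.7, -4.0]
tool_pos: [442.8, 250.3, 248.9]
wrist_force: [0.6, 0.2, -4.2]
time: 11.13
tool_pos: [433.1, 309.4, 248.7]
tcp_rot: [-180.0, -0.0, 99.6]
wrist_force: [0.3, 0.0, -4.0]
opening: 7.2
time: 11.55
tool_pos: [432.5, 315.2, 248.9]
tcp_rot: [180.0, 0.0, 99.5]
wrist_force: [0.2, -0.2, -3.8]
opening: 7.1
t11.55 [432.5 315.2 248.9] [1.800e+02 1.000e-02 9.954e+01] F [ 0.2 -0.2 -3.8] op 7.1 j [ 36.1   3.4  10.3  97.   -0.  116.5]
t 11.6 rot first [ 0.    0.   -0.01] then shift [ 0.03  0.02 -0.04] | shift in present axes [ 0.03  0.02 -0.04]
```

View pics/w3.png

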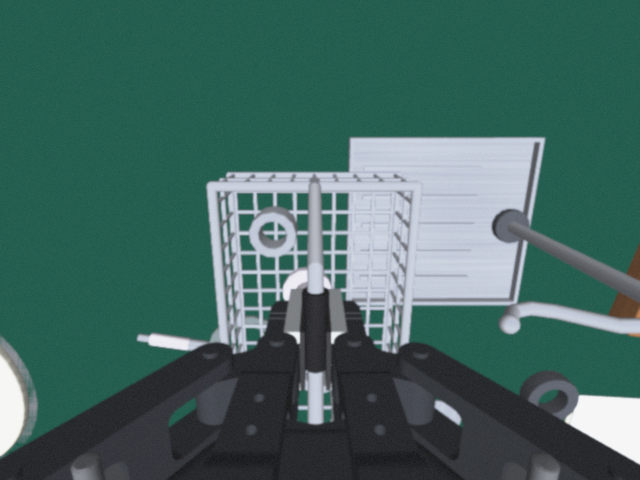

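The basket hangs level with its bushes and flange visible at (273,232) and (305,285). The hook's ball tip is at (510,322) and the column foot at (510,226). The tray edges are parallel to the picture, so the yaw matches.

Run:
```python
from h import *
s=load("w3")
print("tip",pt(s,511,322,214),"depth",pt(s,511,322))
for p in((530,307),(550,307),(570,311),(600,318)): print(p,pt(s,p[0],p[1]+6))
t=s
foot=pt(s,510,224,18);print("foot",foot)
c=np.array([pt(s,*p,14)[:2] for p in((350,139),(544,138),(518,304),(351,304))],np.float32);print(cv2.minAreaRect(c),c)
print("handle bar far end depth",pt(s,315,260),"sleeve",pt(s,315,345))
```

```text
tip [540.72377677 305.31024356 214.        ] depth [538.03820642 307.13126956 217.99106473]
(530, 307) [557.30368989 307.31149007 202.44125276]
(550, 307) [567.50433501 309.70390581 203.68109535]
(570, 311) [575.62431043 311.08077122 208.29135607]
(600, 318) [585.84237552 313.1723728  216.52833703]
foot [635.64006459 324.91554644  18.        ]
((566.0326538085938, 308.891845703125), (191.8282928466797, 179.2792510986328), 9.868990898132324) [[456.17398 380.76572]
 [643.3416  413.32733]
 [675.89136 237.01802]
 [491.73416 205.90472]]
handle bar far end depth [428.12956826 341.23650983 265.76780542] sleeve [433.2242584  311.06923493 272.79349334]
```

Run:
```python
from h import *
s=load("w3");o=observe();R=Ro.from_euler('xyz',o["tcp_rot"],degrees=True)
for r in(292,370): print(R.inv().apply(pt(s,315.5,r,272.5)-o["tool_pos"]).round(1))
f=s["frame"].astype(int);print(f[280:380:3,315].max(-1))
y=np.radians(9.65);seat=np.array([559,307.5])
p=seat+32*np.array([-np.sin(y),np.cos(y)]);go(p[0],p[1],208,99.65);print(p)
```

```text
[ 16.9   0.1 -23.6]
[-15.1   0.2 -23.6]
[223 222 222 222 219  50  61  57  56  56  58  58  53  54  55  57  55  51
  52  55  57  55  54  53  56  49  56  57  55  57  52 170 222 222]
t 11.6 rot first [ 0.    0.   -0.02] then shift [0.13 4.93 1.64] | shift in present axes [0.14 4.93 1.64]
[553.63586794 339.04720411]
```

```bash
python3 -m crank '{"rot":[[0,0,0],[0,0,0],[0,0,0],[0,0,0],[0,0,0]],"linear":[[0.1,0.15,0],[0,0.3,0],[0,0.4,0],[0,0.5,0],[0,0.5,0]],"jaw":[1,1,1,1,1]}' 90
python3 -m crank '{"rot":[[0,0,0],[0,0,0],[0,0,0],[0,0,0],[0,0,0]],"linear":[[0,0.5,0],[0,0.5,0],[0,0.5,0],[0,0.5,0],[0,0.4,0]],"jaw":[1,1,1,1,1]}' 90
python3 -m crank '{"rot":[[0,0,0],[0,0,0],[0,0,0],[0,0,0],[0,0,0]],"linear":[[0,0.3,0.1],[0,0.2,0.2],[0,0.1,0.3],[0,0.08,0.3],[0,0,0.3]],"jaw":[1,1,1,1,1]}' 90
python3 -m crank '{"rot":[[0,0,0],[0,0,0],[0,0,0],[0,0,0],[0,0,0]],"linear":[[0,0,0.24],[0,0,0.2],[0,0,0],[0,0,0],[0,0,0]],"jaw":[1,1,1,1,1]}' 90
python3 - <<'E'
from h import *
st();s=snap('scene');save(s,'s4');t=snap('top');save(t,'t4');w=snap('wrist');save(w,'w4')
a=cv2.resize(s["frame"][110:230,340:460],(400,400),interpolation=2);b=cv2.resize(t["frame"][145:265,150:270],(400,400),interpolation=2)
cv2.imwrite("pics/chk.png",np.hstack([a,b])[:,:,::-1])
E
```

```text
time: 12.02
tool_pos: [478.9, 325.9, 248.7]
tcp_rot: [180.0, -0.0, 99.6]
wrist_force: [-0.1, 0.1, -2.8]
opening: 7.1
time: 12.43
tool_pos: [538.1, 335.7, 247.5]
tcp_rot: [-179.9, 0.0, 99.5]
wrist_force: [2.9, -0.3, -3.7]
opening: 7.3
time: 12.85
tool_pos: [553.5, 338.5, 217.5]
tcp_rot: [-180.0, 0.0, 99.6]
wrist_force: [-0.1, 0.3, -3.0]
opening: 7.1
time: 13.27
tool_pos: [553.4, 338.6, 208.4]
tcp_rot: [180.0, -0.0, 99.6]
wrist_force: [-0.3, -0.2, -1.7]
opening: 7.1
t13.27 [553.4 338.6 208.4] [ 1.7996e+02 -2.0000e-02  9.9580e+01] F [-0.3 -0.2 -1.7] op 7.1 j [ 31.5  18.7  23.5  94.8   0.  111.9]
```

View pics/chk.png

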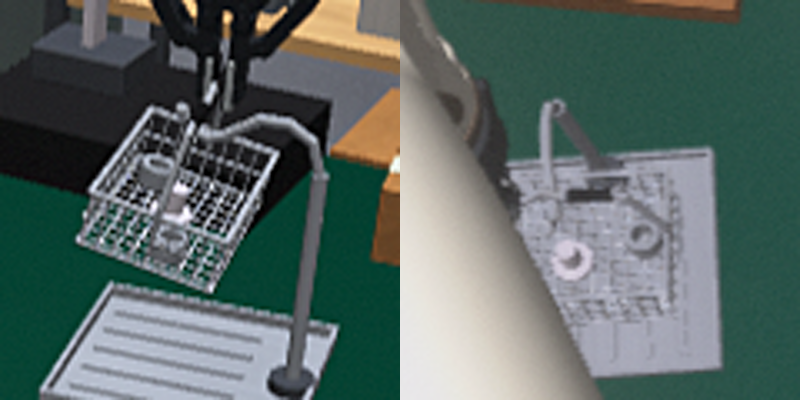

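In the check picture (left half), the handle rises at (190,120)–(210,90), just behind the ball tip (183,108), with all three parts in the basket. I lower it gently and watch the force to find the contact height: about 174 for the peak, about 184 if the level bar lands instead.

```bash
python3 -m crank '{"rot":[[0,0,0],[0,0,0],[0,0,0],[0,0,0],[0,0,0]],"linear":[[0,0,0.15],[0,0,0.2],[0,0,0.2],[0,0,0.2],[0,0,0.15]],"jaw":[1,1,1,1,1]}' 90
for i in 1 2; do python3 -m crank '{"rot":[[0,0,0],[0,0,0],[0,0,0],[0,0,0],[0,0,0]],"linear":[[0,0,0.06],[0,0,0.06],[0,0,0.04],[0,0,0],[0,0,0]],"jaw":[1,1,1,1,1]}' 90; done
python3 -c "
from h import *
for n in('scene','wrist'): s=snap(n);save(s,n[0]+'5')
a=cv2.resize(load('s5')['frame'][110:230,340:460],(400,400),interpolation=2);b=cv2.resize(load('w5')['frame'][200:480,180:460],(400,400))
cv2.imwrite('pics/chk5.png',np.hstack([a,b])[:,:,::-1])"
```

```text
time: 13.83
tool_pos: [553.3, 338.5, 184.2]
tcp_rot: [-179.9, 0.0, 99.6]
wrist_force: [-0.2, 0.5, -2.7]
opening: 6.9
time: 14.25
tool_pos: [553.6, 338.6, 181.4]
tcp_rot: [180.0, -0.0, 99.6]
wrist_force: [0.0, 0.4, -4.0]
opening: 7.0
time: 14.67
tool_pos: [553.6, 338.9, 177.8]
tcp_rot: [179.9, -0.0, 99.6]
wrist_force: [0.2, 2.4, 0.2]
opening: 7.0
```

View pics/chk5.png

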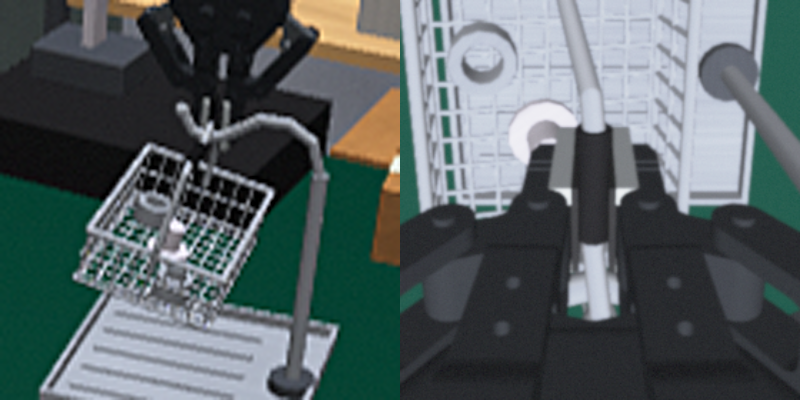

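The picture shows the handle's peak at the saddle, (207,130). Contact came 4 mm early with +y force, so one flank of the V is touching. I shift about 2.5 mm along +y and finish lowering.

```bash
python3 -m crank '{"rot":[[0,0,0],[0,0,0],[0,0,0],[0,0,0],[0,0,0]],"linear":[[0.05,0,0],[0.05,0,0.03],[0,0,0.04],[0,0,0],[0,0,0]],"jaw":[1,1,1,1,1]}' 90
python3 -m crank '{"rot":[[0,0,0],[0,0,0],[0,0,0],[0,0,0],[0,0,0]],"linear":[[0,0,0.04],[0,0,0.03],[0,0,0],[0,0,0],[0,0,0]],"jaw":[1,1,1,1,1]}' 90;python3 -c "
from h import *
st()"
```

```text
time: 15.18
tool_pos: [553.5, 339.8, 176.4]
tcp_rot: [179.9, 0.1, 99.5]
wrist_force: [-0.6, -7.2, 5.8]
opening: 6.7
time: 15.6
tool_pos: [553.7, 339.8, 175.8]
tcp_rot: [179.9, 0.1, 99.5]
wrist_force: [-0.5, -6.6, 11.1]
opening: 6.9
t15.60 [553.7 339.8 175.8] [1.7986e+02 1.1000e-01 9.9500e+01] F [-0.5 -6.6 11.1] op 6.9 j [ 31.6  18.2  19.2  91.   -0.2 112.1]
```

```bash
python3 -m crank '{"rot":[[0,0,0],[0,0,0],[0,0,0],[0,0,0],[0,0,0]],"linear":[[-0.03,0,-0.02],[-0.02,0,-0.01],[0,0,0],[0,0,0],[0,0,0]],"jaw":[1,1,1,1,1]}' 20
python3 -m crank '{"rot":[[0,0,0],[0,0,0],[0,0,0],[0,0,0],[0,0,0]],"linear":[[0,0,0],[0,0,0],[0,0,0],[0,0,0],[0,0,0]],"jaw":[0.84,0.8,0.77,0.74,0.7]}' 20
python3 -m crank '{"rot":[[0,0,0],[0,0,0],[0,0,0],[0,0,0],[0,0,0]],"linear":[[0,0,0],[0,0,0],[0,0,0],[0,0,0],[0,0,0]],"jaw":[0.6,0.5,0.3,0.2,0.2]}' 20
python3 -c "
from h import *
s=snap('scene');w=snap('wrist');save(w,'w6')
a=cv2.resize(s['frame'][110:230,340:460],(400,400),interpolation=2);b=cv2.resize(w['frame'][200:480,180:460],(400,400))
cv2.imwrite('pics/chk6.png',np.hstack([a,b])[:,:,::-1])"
```

```text
time: 16.02
tool_pos: [553.6, 339.7, 176.1]
tcp_rot: [179.9, -0.0, 99.6]
wrist_force: [-1.7, -1.8, 9.1]
opening: 6.8
time: 16.43
tool_pos: [553.2, 339.7, 174.3]
tcp_rot: [-180.0, 0.0, 99.6]
wrist_force: [-0.3, 0.8, 0.1]
opening: 12.8
time: 16.85
tool_pos: [553.3, 339.8, 174.5]
tcp_rot: [-180.0, 0.0, 99.6]
wrist_force: [0.1, -0.9, -0.7]
opening: 34.0
```

View pics/chk6.png

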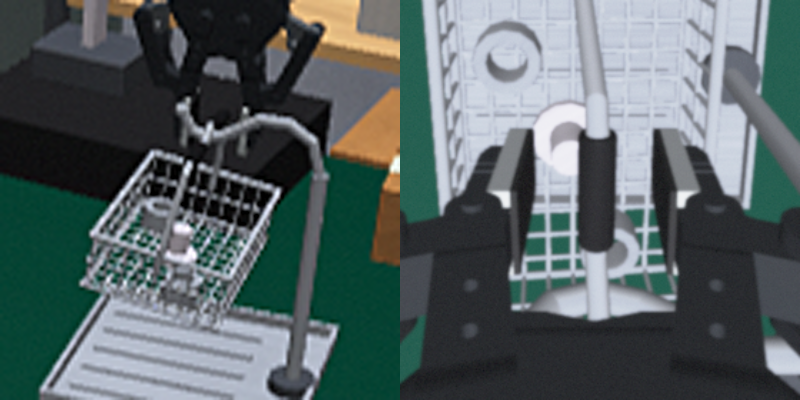

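The picture shows the basket hanging from the saddle at (208,130), with the tip through the handle, all three parts in it and the jaws clear. I retreat straight up and go over the lid.

```bash
python3 -m crank '{"rot":[[0,0,0],[0,0,0],[0,0,0],[0,0,0],[0,0,0]],"linear":[[0,0,-0.4],[0,0,-0.6],[0,0,-0.8],[0,0,-0.8],[0,0,-0.8]],"jaw":[0.2,0.2,0.2,0,-0.5]}'
python3 -m crank '{"rot":[[0,0,0.5],[0,0,0.5],[0,0,0.5],[0,0,0],[0,0,0]],"linear":[[0,0,-0.6],[0,0,0],[0,0,0],[0,0,0],[0,0,0]],"jaw":[-1,-1,-1,-1,-1]}'
python3 -c "
from h import *
st();go(575,-5,250,90.7)"
```

```text
time: 17.37
tool_pos: [553.1, 339.7, 261.3]
tcp_rot: [180.0, -0.0, 99.6]
wrist_force: [0.2, -0.0, 0.8]
opening: 53.1
time: 17.78
tool_pos: [553.3, 339.8, 275.0]
tcp_rot: [180.0, -0.0, 90.7]
wrist_force: [1.5, 0.5, 0.1]
opening: 85.5
t17.78 [553.3 339.8 275. ] [ 1.7998e+02 -1.0000e-02  9.0660e+01] F [1.5 0.5 0.1] op 85.5 j [ 31.6  21.2  34.3 103.1   0.  120.9]
t 17.78 rot first [ 0.   -0.   -0.01] then shift [-13.8   0.7   1. ] | shift in present axes [-13.8    0.71   1.  ]
```

```bash
for i in 1 2 3; do python3 -m crank '{"rot":[[0,0,0],[0,0,0],[0,0,0],[0,0,0],[0,0,0]],"linear":[[-0.92,0.05,0],[-0.92,0.05,0],[-0.92,0.05,0],[-0.92,0.04,0],[-0.92,0.04,0]],"jaw":[-1,-1,-1,-1,-1]}'|grep pos;done
python3 -m crank '{"rot":[[0,0,0],[0,0,0],[0,0,0],[0,0,0],[0,0,0]],"linear":[[0,0,0.5],[0,0,0.5],[0,0,0],[0,0,0],[0,0,0]],"jaw":[-1,-1,-1,-1,-1]}'
python3 - <<'E'
from h import *
st();s=snap('wrist');save(s,'w7')
f=s["frame"].astype(int);M=((f.max(-1)<70)).astype(np.uint8);M[330:]=0
k,l,stt,cc=cv2.connectedComponentsWithStats(M)
for i in range(1,k):
    if stt[i,4]>150: print(stt[i].tolist(),cc[i].round(1),"angle",cv2.minAreaRect(np.argwhere(l==i)[:,::-1].astype(np.float32)),pt(s,*cc[i]).round(1),pt(s,*cc[i],43).round(1))
sat=f.max(-1)-f.min(-1);M=((sat<45)&(f.min(-1)>100)).astype(np.uint8);M[400:]=0
k,l,stt,cc=cv2.connectedComponentsWithStats(cv2.morphologyEx(M,cv2.MORPH_OPEN,np.ones((5,5))))
for i in range(1,k):
    if stt[i,4]>3000:
        Q=np.array([pt(s,u,v,12)[:2] for v,u in np.argwhere(l==i)],np.float32);print(stt[i].tolist(),cv2.minAreaRect(Q))
E
```

```text
tool_pos: [560.0, 223.8, 274.6]
tool_pos: [566.9, 108.8, 274.7]
tool_pos: [573.8, -6.1, 274.7]
time: 19.45
tool_pos: [574.0, -4.8, 250.3]
tcp_rot: [180.0, -0.0, 90.6]
wrist_force: [0.6, -0.3, 0.2]
opening: 85.5
t19.45 [574.   -4.8 250.3] [179.97  -0.    90.63] F [ 0.6 -0.3  0.2] op 85.5 j [-0.5  8.8 16.4 97.6  0.  88.9]
[471, 37, 36, 68, 563] [481.   75.6] angle ((485.052001953125, 72.5360107421875), (67.43981170654297, 30.321083068847656), 79.69515228271484) [725.4 114.3  22.1] [716.8 111.7  43. ]
[504, 45, 28, 42, 484] [521.5  62.3] angle ((519.2680053710938, 64.4024887084961), (40.31125259399414, 25.21120834350586), 80.78897094726562) [771.4 129.3   0.8] [750.1 122.7  43. ]
[461, 161, 68, 52, 2670] [495.1 185.9] angle ((495.13775634765625, 185.1852569580078), (67.28030395507812, 49.24345397949219), 23.629377365112305) [740.   17.3  50.3] [743.5  16.2  43. ]
[313, 163, 13, 90, 1112] [318.8 206.7] angle ((318.9999694824219, 207.49996948242188), (88.99998474121094, 11.999998092651367), 90.0) [577.7  -4.9  46.7] [577.8  -5.7  43. ]
[179, 302, 27, 28, 473] [194.9 318.3] angle ((192.0, 315.5), (27.0, 26.0), 90.0) [531.5   2.4 275.8] [ 449.5 -126.5   43. ]
[424, 302, 28, 28, 492] [434.7 318.6] angle ((437.5, 315.5), (27.0, 27.0), 90.0) [617.1   2.2 273.9] [ 701.2 -123.9   43. ]
[0, 8, 166, 65, 3186] ((353.7637023925781, 140.88461303710938), (156.37841796875, 52.00524139404297), 1.5508986711502075)
[526, 57, 114, 209, 21254] ((855.151611328125, 30.964035034179688), (122.21205139160156, 201.83602905273438), 5.866846084594727)
[236, 98, 167, 196, 29141] ((577.8531494140625, -8.239151000976562), (160.58267211914062, 204.7113494873047), 0.5592160224914551)
```

```bash
python3 -m crank '{"rot":[[0,0,0],[0,0,0],[0,0,0],[0,0,0],[0,0,0]],"linear":[[-0.13,0.15,0.8],[0,0,0.9],[0,0,0.9],[0,0,0.9],[0,0,0.9]],"jaw":[-1,-1,-1,-1,-1]}'
python3 -m crank '{"rot":[[0,0,0],[0,0,0],[0,0,0],[0,0,0],[0,0,0]],"linear":[[0,0,0.9],[0,0,0.9],[0,0,0.8],[0,0,0.6],[0,0,0.5]],"jaw":[-1,-1,-1,-1,-1]}'
python3 -m crank '{"rot":[[0,0,0],[0,0,0],[0,0,0],[0,0,0],[0,0,0]],"linear":[[0,0,0.4],[0,0,0.3],[0,0,0.2],[0,0,0.17],[0,0,0]],"jaw":[-1,-1,-1,-1,-1]}'
python3 -m crank '{"rot":[[0,0,0],[0,0,0],[0,0,0],[0,0,0],[0,0,0]],"linear":[[0,0,0],[0,0,0],[0,0,0],[0,0,0],[0,0,0]],"jaw":[0,0.5,0.7,0.9,1]}' 90
python3 -m crank '{"rot":[[0,0,0],[0,0,0],[0,0,0],[0,0,0],[0,0,0]],"linear":[[0,0,0],[0,0,0],[0,0,0],[0,0,0],[0,0,0]],"jaw":[1,1,1,1,1]}' 90
python3 -m crank '{"rot":[[0,0,0],[0,0,0],[0,0,0],[0,0,0],[0,0,0]],"linear":[[0,0,-0.1],[0,0,-0.2],[0,0,-0.3],[0,0,-0.3],[0,0,-0.3]],"jaw":[1,1,1,1,1]}' 90
python3 -c "
from h import *
st()"
```

```text
time: 19.92
tool_pos: [578.1, -7.9, 139.4]
tcp_rot: [179.9, 0.0, 90.6]
wrist_force: [-0.2, -0.9, -0.4]
opening: 85.1
time: 20.33
tool_pos: [577.8, -7.9, 46.4]
tcp_rot: [-180.0, 0.0, 90.6]
wrist_force: [0.5, -0.7, 1.3]
opening: 85.6
time: 20.75
tool_pos: [577.7, -8.2, 19.9]
tcp_rot: [-180.0, -0.0, 90.6]
wrist_force: [-0.2, -1.1, -0.3]
opening: 85.8
time: 21.17
tool_pos: [578.0, -8.2, 20.6]
tcp_rot: [180.0, 0.0, 90.6]
wrist_force: [-0.4, 0.9, 0.8]
opening: 25.6
time: 21.58
tool_pos: [578.0, -8.2, 20.7]
tcp_rot: [180.0, 0.0, 90.6]
wrist_force: [-1.4, 0.3, 5.5]
opening: 12.3
time: 22.0
tool_pos: [577.8, -8.2, 51.1]
tcp_rot: [180.0, 0.0, 90.6]
wrist_force: [-0.2, -0.4, -1.4]
opening: 12.2
t22.00 [577.8  -8.2  51.1] [180.     0.    90.57] F [-0.2 -0.4 -1.4] op 12.2 j [-0.8  9.1 -5.3 75.6 -0.  88.6]
```

```bash
python3 -m crank '{"rot":[[0,0,0],[0,0,0],[0,0,0],[0,0,0],[0,0,0]],"linear":[[0,0,-0.5],[0,0,-0.6],[0,0,-0.7],[0,0,-0.7],[0,0,-0.7]],"jaw":[1,1,1,1,1]}' 90
python3 -m crank '{"rot":[[0,0,0],[0,0,0],[0,0,0],[0,0,0],[0,0,0]],"linear":[[0,0,-0.7],[0,0,-0.7],[0,0,-0.6],[0,0,-0.4],[0,0,0]],"jaw":[1,1,1,1,1]}' 90
python3 - <<'E'
from h import *
st()
s=load("w1");P=cloud(s);f=s["frame"].astype(int)
v,u=np.mgrid[:480,:640];Z=P[...,2]
m=(u>195)&(u<440)&(v>75)&(v<330)&(abs(Z-120)<9)&(f.min(-1)>110)&((f.max(-1)-f.min(-1))<45)
m=cv2.morphologyEx(m.astype(np.uint8),cv2.MORPH_OPEN,np.ones((3,3)));k,l,t,c=cv2.connectedComponentsWithStats(m);i=1+np.argmax(t[1:,4]);print(t[i])
Q=np.array([pt(s,a,b,120)[:2] for b,a in np.argwhere(l==i)],np.float32);print("outer",cv2.minAreaRect(Q))
# tank opening: hole inside the rim
cn,h=cv2.findContours((l==i).astype(np.uint8),cv2.RETR_CCOMP,cv2.CHAIN_APPROX_NONE)
for q,hh in zip(cn,h[0]):
    if hh[3]>=0 and cv2.contourArea(q)>5000: print("hole",cv2.minAreaRect(np.array([pt(s,*x[0],120)[:2] for x in q],np.float32)))
t=load("top0");P=cloud(t);R=P[90:205,405:475].reshape(-1,3);R=R[R[:,2]>140];print("tall",R.min(0),R.max(0),len(R));
R=P[150:205,405:450].reshape(-1,3);R=R[R[:,2]>90];print("bottle",R.min(0),R.max(0))
go(565,-327,190,103.1)
E
```

```text
time: 22.42
tool_pos: [577.8, -8.2, 132.2]
tcp_rot: [180.0, -0.0, 90.6]
wrist_force: [-0.3, -0.3, -3.3]
opening: 12.1
time: 22.83
tool_pos: [578.6, -8.2, 193.4]
tcp_rot: [179.8, 0.0, 90.6]
wrist_force: [-0.1, -0.7, -2.2]
opening: 12.3
t22.83 [578.6  -8.2 193.4] [1.7977e+02 1.0000e-02 9.0570e+01] F [-0.1 -0.7 -2.2] op 12.3 j [-0.8  8.1  9.3 90.9 -0.  88.6]
[  211    86   215   240 15776]
outer ((565.4457397460938, -328.33099365234375), (179.63430786132812, 224.38502502441406), 13.154934883117676)
hole ((564.9528198242188, -327.47003173828125), (149.160400390625, 191.2378692626953), 13.318260192871094)
tall [ 801.94532137 -321.06872534  141.44955186] [ 905.13163771 -265.03057118  235.953024  ] 719
bottle [ 643.92127926 -317.16821486   90.19940297] [ 749.42484111 -258.09586485  134.7131284 ]
t 22.83 rot first [ 0.04  0.01 -2.09] then shift [-12.3   -3.42   0.14] | shift in present axes [-12.75  -0.67   0.14]
```

```bash
python3 -m crank '{"rot":[[0,0,-0.4],[0,0,-0.5],[0,0,-0.5],[0,0,-0.4],[0,0,-0.3]],"linear":[[-0.1,0,0],[-0.2,0,0],[-0.3,0,0],[-0.4,0,0],[-0.5,0,0]],"jaw":[1,1,1,1,1]}' 90
python3 -c "
from h import *
st();go(565.2,-327.9,190,103.2)"
```

```text
time: 23.25
tool_pos: [582.5, -45.3, 189.5]
tcp_rot: [-179.9, -0.0, 103.3]
wrist_force: [0.4, -0.3, -2.4]
opening: 12.5
t23.25 [582.5 -45.3 189.5] [-1.7994e+02 -3.0000e-02  1.0334e+02] F [ 0.4 -0.3 -2.4] op 12.5 j [-4.4  9.1 10.  90.9  0.  72.2]
t 23.25 rot first [-0.01 -0.    0.02] then shift [-10.85  -3.26  -0.02] | shift in present axes [-10.84  -3.28  -0.02]
```

```bash
for i in 1 2 3; do python3 -m crank '{"rot":[[0,0,0],[0,0,0],[0,0,0],[0,0,0],[0,0,0]],"linear":[[-0.6,-0.18,0],[-0.6,-0.18,0],[-0.6,-0.18,0],[-0.6,-0.18,0],[-0.6,-0.18,0]],"jaw":[1,1,1,1,1]}' 90|grep pos;done
python3 -m crank '{"rot":[[0,0,0],[0,0,0],[0,0,0],[0,0,0],[0,0,0]],"linear":[[-0.55,-0.15,0],[-0.5,-0.15,0],[-0.4,-0.12,0],[-0.25,-0.08,0],[-0.15,-0.06,0]],"jaw":[1,1,1,1,1]}' 90
python3 -m crank '{"rot":[[0,0,0],[0,0,0],[0,0,0],[0,0,0],[0,0,0]],"linear":[[0,0,0],[0,0,0],[0,0,0],[0,0,0],[0,0,0]],"jaw":[1,1,1,1,1]}' 90
python3 - <<'E'
from h import *
st();go(565.2,-327.9,140,103.2)
s=snap('wrist');save(s,'w8');f=s["frame"].astype(int)
P=cloud(s);o=observe();L=P-o["tool_pos"];Z=P[...,2]
R=Ro.from_euler('xyz',o["tcp_rot"],degrees=True).as_matrix()
v,u=np.mgrid[:480,:640]
z0=o["tool_pos"][2]-20.7+12
m=(abs(Z-z0)<9)&(f.min(-1)>100);print("lid top z",z0,np.nanmedian(Z[m]))
k,l,t,c=cv2.connectedComponentsWithStats(cv2.morphologyEx(m.astype(np.uint8),cv2.MORPH_OPEN,np.ones((3,3))));i=1+np.argmax(t[1:,4]);print(t[i])
Q=np.array([R.T@(pt(s,a,b,z0)-o["tool_pos"]) for b,a in np.argwhere(l==i)],np.float32)[:,:2]
print("lid in tool",cv2.minAreaRect(Q),Q.min(0),Q.max(0))
E
```

```text
tool_pos: [577.6, -124.1, 189.4]
tool_pos: [572.8, -202.3, 189.5]
tool_pos: [568.3, -281.3, 190.3]
time: 24.92
tool_pos: [565.2, -328.9, 190.1]
tcp_rot: [-180.0, -0.0, 103.1]
wrist_force: [-0.1, 0.3, -2.6]
opening: 12.6
time: 25.33
tool_pos: [565.4, -327.5, 190.4]
tcp_rot: [180.0, 0.0, 103.2]
wrist_force: [0.1, 0.0, -3.0]
opening: 12.7
t25.33 [ 565.4 -327.5  190.4] [179.99   0.   103.21] F [ 0.1  0.  -3. ] op 12.7 j [-30.1  19.   22.   92.9   0.   46.7]
t 25.33 rot first [0. 0. 0.] then shift [-0.01 -0.01  2.02] | shift in present axes [-0.01 -0.01  2.02]
lid top z 181.76934408653685 182.98056147153537
[   100     44    432    325 108923]Traceback (most recent call last):
  File "<stdin>", line 11, in <module>
cv2.error: OpenCV(4.12.0) /io/opencv/modules/imgproc/src/convhull.cpp:143: error: (-215:Assertion failed) total >= 0 && (depth == CV_32F || depth == CV_32S) in function 'convexHull'
```

View pics/w8.png

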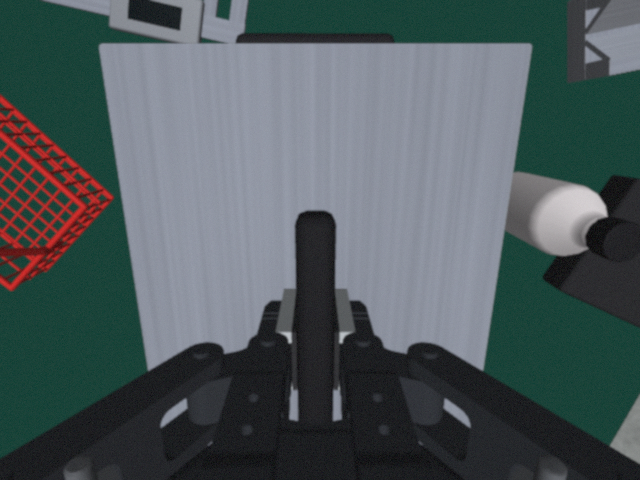

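The lid is held square: its far edge runs (99,44)–(531,44) and the bar is at (316,215). The bottle is clear at (545,215).

Run:
```python
from h import *
s=load('w8');o=observe();R=Ro.from_euler('xyz',o["tcp_rot"],degrees=True)
for p in((99,44),(531,44),(149,373),(485,371)):print(R.inv().apply(pt(s,*p,182)-o["tool_pos"]).round(1))
```

```text
[101.7 -79.6   8.4]
[101.8  79.4   8.5]
[-40.2 -79.4   8.5]
[-38.9  81.1   8.5]
```

```bash
python3 -m crank '{"rot":[[0,0,0],[0,0,0],[0,0,0],[0,0,0],[0,0,0]],"linear":[[0,0,0.3],[0,0,0.5],[0,0,0.5],[0,0,0.4],[0,0,0.2]],"jaw":[1,1,1,1,1]}' 90
python3 -m crank '{"rot":[[0,0,0],[0,0,0],[0,0,0],[0,0,0],[0,0,0]],"linear":[[0,0,0.06],[0,0,0.06],[0,0,0.06],[0,0,0.02],[0,0,0]],"jaw":[1,1,1,1,1]}' 90
python3 -m crank '{"rot":[[0,0,0],[0,0,0],[0,0,0],[0,0,0],[0,0,0]],"linear":[[0,0,0.05],[0,0,0.05],[0,0,0.03],[0,0,0],[0,0,0]],"jaw":[1,1,1,1,1]}' 90
python3 -m crank '{"rot":[[0,0,0],[0,0,0],[0,0,0],[0,0,0],[0,0,0]],"linear":[[0,0,0.03],[0,0,0.03],[0,0,0],[0,0,0],[0,0,0]],"jaw":[1,1,1,1,1]}' 90
```

```text
time: 25.8
tool_pos: [564.8, -327.6, 140.6]
tcp_rot: [-179.9, -0.1, 103.2]
wrist_force: [0.2, -0.2, -2.9]
opening: 12.2
time: 26.22
tool_pos: [565.5, -328.1, 138.2]
tcp_rot: [180.0, 0.0, 103.2]
wrist_force: [-0.6, 0.9, -2.8]
opening: 12.4
time: 26.63
tool_pos: [565.3, -328.0, 134.5]
tcp_rot: [-180.0, -0.0, 103.2]
wrist_force: [0.4, -0.2, -2.9]
opening: 12.2
time: 27.05
tool_pos: [565.3, -328.0, 133.0]
tcp_rot: [-180.0, -0.0, 103.2]
wrist_force: [0.1, -0.3, -2.6]
opening: 12.1
```

Lip is inside the tank (138→133 with no contact). I lower in small steps until the weight comes off, then release.

```bash
python3 -m crank '{"rot":[[0,0,0],[0,0,0],[0,0,0],[0,0,0],[0,0,0]],"linear":[[0,0,0.03],[0,0,0.02],[0,0,0],[0,0,0],[0,0,0]],"jaw":[1,1,1,1,1]}' 90
python3 -m crank '{"rot":[[0,0,0],[0,0,0],[0,0,0],[0,0,0],[0,0,0]],"linear":[[0,0,0.02],[0,0,0],[0,0,0],[0,0,0],[0,0,0]],"jaw":[1,1,1,1,1]}' 90
```

```text
time: 27.47
tool_pos: [565.4, -328.0, 132.7]
tcp_rot: [180.0, 0.0, 103.2]
wrist_force: [-3.1, 1.0, 6.8]
opening: 12.3
time: 27.88
tool_pos: [565.4, -328.0, 132.7]
tcp_rot: [179.9, 0.1, 103.2]
wrist_force: [-3.8, 1.7, 9.0]
opening: 12.2
```

```bash
python3 -m crank '{"rot":[[0,0,0],[0,0,0],[0,0,0],[0,0,0],[0,0,0]],"linear":[[0,0,-0.03],[0,0,0],[0,0,0],[0,0,0],[0,0,0]],"jaw":[1,1,0.8,0.7,0.6]}' 20
python3 -m crank '{"rot":[[0,0,0],[0,0,0],[0,0,0],[0,0,0],[0,0,0]],"linear":[[0,0,0],[0,0,0],[0,0,0],[0,0,0],[0,0,0]],"jaw":[0.4,0.2,0,-0.2,-0.3]}' 20
python3 -m crank '{"rot":[[0,0,0],[0,0,0],[0,0,0],[0,0,0],[0,0,0]],"linear":[[0,0,-0.3],[0,0,-0.6],[0,0,-0.8],[0,0,-0.8],[0,0,-0.8]],"jaw":[-0.3,-0.3,-0.3,-0.3,-0.3]}'
python3 -m crank '{"rot":[[0,0,0],[0,0,0],[0,0,0],[0,0,0],[0,0,0]],"linear":[[0,0,-0.8],[0,0,-0.8],[0,0,-0.8],[0,0,-0.6],[0,0,0]],"jaw":[-0.3,-0.3,-0.3,-0.3,-0.3]}'
python3 - <<'E'
from h import *
st();s=snap('scene');save(s,'s9');t=snap('top');save(t,'t9');w=snap('wrist');save(w,'w9')
for n,z in(("w9",(112,138)),):
    P=cloud(w);f=w["frame"].astype(int);m=(P[...,2]>z[0])&(P[...,2]<z[1])&(f.min(-1)>100)
    k,l,q,c=cv2.connectedComponentsWithStats(cv2.morphologyEx(m.astype(np.uint8),cv2.MORPH_OPEN,np.ones((3,3))));i=1+np.argmax(q[1:,4])
    ys,xs=np.where(l==i);A=P[ys,xs];c3=np.c_[A[:,:2]-A[:,:2].mean(0),np.ones(len(A))];print(q[i],"plane",np.linalg.lstsq(c3,A[:,2],rcond=None)[0])
d=np.abs(load("s9")["frame"].astype(int)-load("scene0")["frame"])
cv2.imwrite("pics/fin.png",s["frame"][:,:,::-1])
E
```

```text
time: 28.3
tool_pos: [565.5, -328.1, 132.1]
tcp_rot: [180.0, 0.0, 103.2]
wrist_force: [0.1, -0.2, 0.4]
opening: 16.7
time: 28.72
tool_pos: [565.3, -328.0, 131.9]
tcp_rot: [-180.0, -0.0, 103.2]
wrist_force: [-0.2, 0.1, -0.0]
opening: 55.6
time: 29.13
tool_pos: [565.2, -327.9, 216.0]
tcp_rot: [180.0, 0.0, 103.2]
wrist_force: [-0.6, 0.5, 0.2]
opening: 55.6
time: 29.55
tool_pos: [565.7, -328.2, 293.6]
tcp_rot: [179.8, 0.2, 103.2]
wrist_force: [0.4, -0.3, 0.6]
opening: 55.5
t29.55 [ 565.7 -328.2  293.6] [179.78   0.2  103.17] F [ 0.4 -0.3  0.6] op 55.5 j [-30.1  22.7  38.4 105.4   0.   46.7]
[  200    73   231   258 50142] plane [ 1.06413490e-03 -4.01043716e-03  1.24631868e+02]
```

View pics/fin.png

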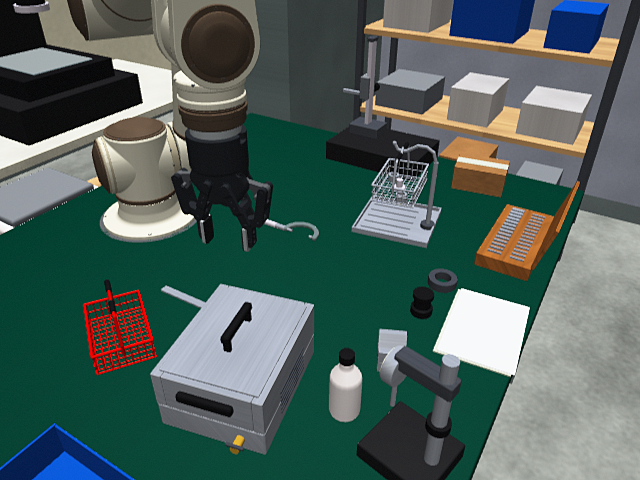

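The scene picture shows the lid flat on the cleaner at (235,340), the basket hanging on the hook at (400,178), and the bystanders where they were. Handing in.

```bash
python3 -c "
from bench import *
print(hand_in())"
```

```text
the job is handed in; nothing more can be done
None
```

I hung the basket on the drip stand's hook by the peak of its handle, then put the lid on the cleaner, and handed the job in at about 30 s.

- **Basket:** The first touch was on one side of the V, about 4 mm high, so I moved about 2.5 mm sideways and back about 1 mm. It then seated at the expected height (TCP 174–176 mm). A close-up just after release showed all three parts in it. The last scene picture shows it still hanging, but there I did not look closely at the peak or count the parts again.
- **Lid:** It touched down at the expected height (TCP 132.7 mm, about 9 N when seated). Afterwards its top measured 124.6 mm above the bench, with a slope under 0.3°, so it lies flat with the lip inside the tank.
- **Rest of the bench:** In the last scene picture the other things look where they were. I judged this by eye and did not measure it. The highest wrist force I read was about 13 N.

**Checks that disagreed:**
- The top and wrist cameras differed by up to about 4 mm on the hook's position. I went between the two and corrected by feel.
- The gripper read about 7 mm on the 10 mm sleeve and 12 mm on the 14 mm bar, so it seems to read about 2–3 mm low. Both held without slipping.

I viewed 12 pictures, two past the budget of 10.

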